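# Third hand for a roller-blind bracket

### The job

A roller-blind tube lies loose in the two V saddles of the plywood mounting board: press both hinged straps down over it until their catches snap and hold them. Then stand the white L bracket on its foot, flat on the bare end of the board and square to the tube, and push the outer face of its upright centrally against the tube's sprung end pin until the pin is about half way in. Finish still holding it there with that steady push (about 10 N) for a colleague to screw it down: do not let go, and leave the other parts alone.

Things in the scene. Friction and masses are not known exactly. Their poses are not given: they have to be found in the camera images.
- board: Plywood mounting board 150 x 360 x 16 mm, fixed to the bench. Origin on the bench surface; y axis along the tube (the sprung pin points to -y), z up. It spans x -75..75, y -185..175 mm; its top is at z 16 mm. Bare end for the bracket: y -185..-75. Grey V saddles at y 0 and +100 (26 mm wide, x -56..48, 57 mm high); an end stop at y +150 backs the tube.
- tube: Loose aluminium roller tube, 32 mm diameter, 200 mm long, white plastic ends, 0.25 kg, lying in the saddles with its end at the stop. Origin: on its axis, half way along, 46 mm above the bench; its y axis runs along the tube (parallel to the board's y).
- pin (a joint): How far the sprung steel pin (10 mm diameter) in the tube's -y end is pushed in, in m: 0 = fully out (tip 20 mm beyond the tube's end), 0.014 = fully in. Spring: 1.8 N to start, plus 1.2 N per mm; half way in (7 mm) is about 10 N.
- pin_tip (a point): Middle of the flat tip of the sprung pin; it moves with the pin. On the tube's axis, 30 mm above the board's top. Push it along the board's +y.
- strap_1 (a joint): Opening (rad) of the steel strap over the saddle at y = 0, hinged at the back (+x), opening upward: 0 = shut, starts at 0.28 to 0.5; the stiff hinge keeps it where it is left. At about 0.13 its tooth meets the ramp of a sprung plastic catch in front of the saddle; about 12 N down on the tab drives it past, then the catch holds it at less than 0.03.
- strap_1_tab (a point): Top middle of the black press tab (18 x 30 mm) at the free front end of strap 1; moves with the strap, 104 mm in front of its hinge line. Shut, it is 68 mm above the bench at x = -63 mm in the board's frame. Closing, the tab moves down and up to 20 mm toward -x; at 0.5 rad it is 116 mm above the bench.
- strap_1_hinge (a point): Hinge line of strap 1, 52 mm above the bench, at x = +41 mm, y = 0 in the board's frame.
- strap_2 (a joint): The same for the second strap, over the saddle at y = +100 mm.
- strap_2_tab (a point): The same point on the tab of strap 2.
- strap_2_hinge (a point): Hinge line of strap 2, at x = +41 mm, y = +100 mm in the board's frame.
- bracket: White plastic L bracket, loose, 20 g, standing on its foot on the bench right of the board; the only L bracket there. Origin: centre of the foot's underside. Foot 36 (x) x 48 (y) x 7 mm; upright: plate at y 18..24 mm, 36 wide (x), 57 high. Its outer face (y +24) goes to the pin, the foot pointing away from the tube. Grip it from above across the 36 mm width.
- bracket_face (a point): Point on the outer face of the bracket's upright, in the middle of its width, 30 mm above the underside of the foot: where the pin should bear.
- end_cap: Loose bystander: white tube end cap, 45 mm diameter, 26 mm high, origin under its centre. Leave it.
- sprocket: Loose bystander: small white chain wheel, 39 mm diameter, 18 mm high. Leave it.
- chain_drive: Loose bystander: cream round chain drive housing, 48 mm diameter, 15 mm high. Leave it.
Things that resemble listed ones, but are neither listed nor needed, are in the scene too. Leave any turquoise or yellow look-alike of the bracket alone.

How it is judged (in metres and radians):
On the way, in this order (a step that is already met when the one before it is completed fails the run):
1. both straps are caught shut over the tube (value of joint each of strap_1, strap_2 below 0.045 rad), for 0.2 s.
2. the bracket bears on the sprung pin (contact force between bracket and tube above 3 N), for 0.2 s.
At the end, for the whole second after the job is handed in: Both straps caught shut (< 0.045 rad), tube down in its saddles (3 mm); bracket still in the fingers, at rest, foot flat on the board (2.5 mm, 0.08 rad), square to the tube (0.12 rad), its face point within 8 mm of the pin's tip, pressing the pin with 6 to 15 N (3 to 11.5 mm in), steadily (all of step 1 and contact force between bracket and tube between 6 and 15 N and value of joint pin between 0.003 and 0.0115 m and distance between bracket_face and pin_tip below 0.008 m and angle between the y axis of bracket and the y axis of board, either way round below 0.12 rad and angle between bracket's own z axis and vertical below 0.08 rad and z of bracket in the frame of board between 0.0135 and 0.0185 m and z of tube in the frame of board between 0.043 and 0.049 m and contact force between bracket and the fingers above 1 N and linear speed of bracket below 0.01 m/s); the arm keeps its last pose, push and grip.
It fails at once if another part on the bench was pushed about (distance of any of end_cap, sprocket, chain_drive from where it was at the start of the episode above 0.02 m).
It also fails if it takes over 48 s, if anything falls off the work surface, if the arm or the gripper's body presses on something with over 40 N, if the wrist force passes 120 N, or if a joint passes its speed limit or range.

### The arm

A 7-joint arm with a two-finger parallel gripper is mounted at the origin on a cart in front of the work surface, level with it; the furniture and walls round the work are solid. World frame = base frame: x ahead of the robot, y to its left, z up, the work surface at z = 0. Lengths are in mm, angles in rad, forces in N, time in s.
With the tool pointing down it reaches from about 425 to 925 mm from the base axis. Payload 6.8 kg.
Tool frame: the origin (TCP) lies at the very end of the fingers, on their centre line; the grasp point (between the pads) lies 19 mm behind it (robot.hold_point_z is the z of the grasp point in the tool frame, in mm); z points along the fingers, y is the direction in which the jaws open and shut (so a half turn about z gives the same grasp; the last joint's range is limited). The gripper opens to 88 mm and grips with 3 to 60 N. Pads are 20 mm wide; open, the fingers measure 115 mm over their backs; the gripper's body (75 mm by 178 mm) begins 61 mm behind the grasp point.
Start: joints at [1.122, 0.477, 0.022, 1.555, -0.011, 1.109, -0.083], TCP at [225.622, -636.193, 222.664] pointing down, gripper open.
Joint ranges: [-2.96, 2.96], [-0.34, 2.1], [-1.41, 1.46], [0.24, 2.44], [-1.37, 4.51], [0.17, 1.92], [-2.96, 2.96]. Speed limits (rad/s): [2.39, 2.39, 3.14, 3.14, 3.14, 3.14, 3.14].

### API

Orientations are given as [roll, pitch, yaw] about the fixed x, y, z axes, in that order (R = Rz(yaw) Ry(pitch) Rx(roll)).
In Python, from workcell import robot, vision gives the robot as it stands. The module is installed in compiled form; this text tells all that it offers. Calls block until the motion is done:
- robot.movep(position, orientation): joint-space move of the TCP to a pose.
- robot.movel(position, speed=150, frame=None, f_stop=None): straight line of the TCP; frame=None keeps the orientation; speed is the mean speed in mm/s. With f_stop (N) it stops when the force on the tool has changed by that much, and returns True; else False.
- robot.move_joints(angles): joint-space move.
- robot.grip(opening, grip_force=None): finger opening in mm; grip_force is the grip in N (None keeps the last); returns when the fingers have stopped.
- robot.dwell(seconds).
- robot.inverse_kinematics(position, orientation): joint angles nearest the present ones, or None.
- robot.state(): the state.
- vision.get_image(name): name is "side" or "top"; returns a dict with "image" (384x512x3 uint8, red, green, blue), "fov_y" (degrees; the focal length in pixels is half the picture's height over the tangent of half this angle, whatever the lens; pixels are square), "cx", "cy" (the principal point, pixels), "R" (3x3) and "t" (3): a world point X has camera coordinates R X + t. Camera axes: x right, y down, z forward; pixel columns grow to the right and rows downward; lengths in mm; the calibration is good to about 2 mm. A picture is of the moment at which its call begins. There is no depth.
A pose or a line that the arm cannot do raises robot.IKError and nothing moves.
- robot.close_job(): hands the job in, once; it reports no verdict.
Trained networks look in a picture, given as the dict that the camera call returned (one of the last four; its "shot" number tells which), for a name from the list of things; names that differ only in an ending like _2 or _b are one class to them, and where a whole thing is asked for, a point or a joint stands for the part that bears it (a point fixed in the world has none). Each returns a list of dicts, best first, with "p" (0 to 1); they miss things now and then, are a little off and sometimes report something else, mostly with a low value. They report only what shows in the picture. A call takes as long as a camera call. They do not tell look-alikes from the thing itself.
- vision.cut_out(picture, label): "pixels" (384x512 bool, what is visible of it) and "centre" ([column, row] in pixels, amid what is visible of it).
The state is a dict: "clock": time; "joint_pos": joint angles; "qvel": joint speeds; "tau": joint torques, N m; "position": TCP position; "orientation": TCP orientation; "contact_force": force on the tool from outside, world axes, zero at the start; "torque": the same for the moment, N m; "finger_gap": finger opening in mm.
Only numpy, scipy, OpenCV 4.12 (cv2) and the standard library are available. Lean on these libraries where they do the work, as an engineer would, in place of code of your own. Each camera call takes 0.05 s, during which the arm holds its last target.

## Working session

There is one attempt and no reset: what is moved stays moved. The work goes in short steps, each a Python script; the robot and the scene stay as the last script left them, time stands still between calls to the robot, and variables do not carry over. Pictures are saved under pics/ and viewed, and the job is handed in when it is done.

```bash
mkdir -p pics; cat > h.py <<'E'
import numpy as np, cv2
from workcell import robot, vision
def K(p):
    f=p["image"].shape[0]/2/np.tan(np.radians(p["fov_y"])/2); return f,p["cx"],p["cy"]
def ray(p,uv):
    f,cx,cy=K(p); R=np.array(p["R"]);t=np.array(p["t"])
    d=R.T@np.array([(uv[0]-cx)/f,(uv[1]-cy)/f,1.]); return -R.T@t,d
def onz(p,uv,z):
    o,d=ray(p,uv); return o+d*(z-o[2])/d[2]
def proj(p,X):
    f,cx,cy=K(p); c=np.array(p["R"])@np.array(X,float)+np.array(p["t"]); return np.array([f*c[0]/c[2]+cx,f*c[1]/c[2]+cy])
def tri(ps,uvs):
    A=np.zeros((3,3));b=np.zeros(3)
    for p,uv in zip(ps,uvs):
        o,d=ray(p,uv);d/=np.linalg.norm(d);M=np.eye(3)-np.outer(d,d);A+=M;b+=M@o
    return np.linalg.solve(A,b)
def save(p,name,crop=None,s=1):
    im=p["image"][:,:,::-1]
    if crop: x0,y0,x1,y1=crop; im=im[y0:y1,x0:x1]
    cv2.imwrite("pics/"+name,cv2.resize(im,None,fx=s,fy=s,interpolation=cv2.INTER_CUBIC))
E
python3 - <<'E'
from h import *
for n in("top","side"):
    p=vision.get_image(n); save(p,n+"0.png",s=1.5)
    print(n,p["fov_y"],p["cx"],p["cy"],np.round(p["R"],3).tolist(),np.round(p["t"],1))
    for l in("board","tube","bracket","strap_1_tab","strap_1","pin","end_cap","sprocket","chain_drive"):
        print(l,[(round(d["p"],2),np.round(d["centre"],1).tolist(),int(d["pixels"].sum())) for d in vision.cut_out(p,l)][:4])
print(robot.state(),robot.hold_point_z)
E
```

```text
top 43.81566166366274 250.68394458204966 200.18990427989272 [[-0.005, -1.0, -0.021], [-0.993, 0.008, -0.116], [0.116, 0.021, -0.993]] [ -38.6  538.7 1368. ]
board [(0.89, [178.7, 202.8], 5596)]
tube [(0.82, [153.6, 199.0], 608)]
bracket [(0.78, [306.3, 262.1], 212), (0.68, [314.5, 155.0], 210), (0.51, [298.3, 225.9], 197)]
strap_1_tab [(0.81, [166.7, 202.1], 314)]
strap_1 [(0.67, [132.0, 197.9], 302), (0.58, [165.5, 203.4], 311)]
pin [(0.27, [155.1, 196.7], 598)]
end_cap [(0.65, [354.6, 223.8], 150)]
sprocket []
chain_drive [(0.73, [382.1, 232.5], 252)]
side 44.43308106837751 255.59790030194267 190.8367797735614 [[0.977, -0.215, 0.014], [-0.124, -0.617, -0.777], [0.176, 0.757, -0.63]] [-502.1   92.  1394.3]
board [(0.92, [249.2, 166.3], 2804)]
tube [(0.67, [249.7, 149.2], 257)]
bracket [(0.87, [212.9, 250.3], 260), (0.64, [247.4, 238.6], 348), (0.54, [324.8, 241.8], 243)]
strap_1_tab [(0.51, [245.2, 144.4], 166), (0.32, [242.0, 293.8], 177)]
strap_1 [(0.73, [246.9, 140.8], 151), (0.46, [243.0, 130.1], 156)]
pin [(0.49, [251.7, 167.0], 2570)]
end_cap [(0.63, [267.6, 287.3], 229)]
sprocket []
chain_drive [(0.65, [240.9, 127.8], 134), (0.63, [265.4, 313.7], 342)]
{'clock': 1.0, 'joint_pos': array([ 1.12193854,  0.47700252,  0.02239725,  1.55538044, -0.01149776,
        1.10929249, -0.083087  ]), 'qvel': array([0.00096738, 0.00095499, 0.00056137, 0.0024088 , 0.00113198,
       0.00033024, 0.00030605]), 'tau': array([ 7.85934499e-04, -5.82730830e+01,  1.53377417e+00, -2.72942483e+01,
       -5.42180822e-02,  9.99603420e-03,  8.29283351e-06]), 'position': array([ 225.60444036, -636.2134782 ,  222.67043489]), 'orientation': array([ 3.14154809e+00, -1.65476335e-05,  3.40753320e-01]), 'contact_force': array([0.94102067, 0.60395813, 0.59080282]), 'torque': array([ 0.01912815, -0.03557639, -0.02261603]), 'finger_gap': 87.70178965081413} -18.700000000000003
```

View pics/top0.png

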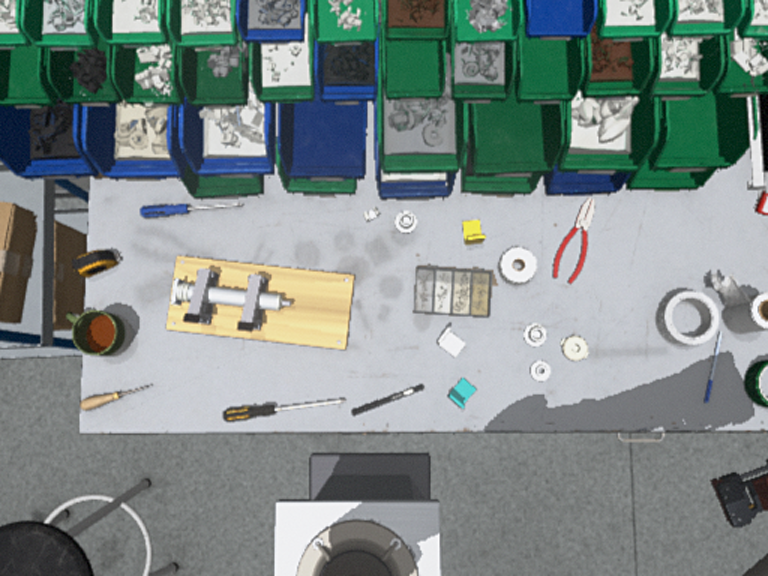

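View pics/side0.png

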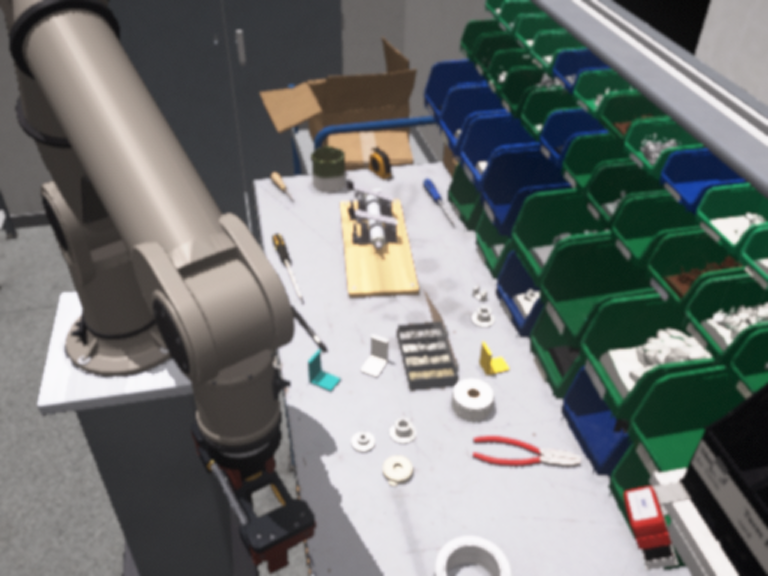

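```bash
python3 - <<'E'
from h import *
P={n:vision.get_image(n) for n in("top","side")}
t,s=P["top"],P["side"]
save(t,"t1.png",(100,160,250,240),5); save(s,"s1.png",(215,120,290,205),7)
save(t,"t2.png",(270,200,350,270),7); save(s,"s2.png",(195,205,275,275),7)
for n,p in P.items():
    d=vision.cut_out(p,"board")[0]["pixels"].astype(np.uint8)
    q=cv2.convexHull(cv2.findContours(d,0,1)[0][0])
    r=cv2.approxPolyDP(q,6,True)[:,0]
    print(n,r.tolist(),[np.round(onz(p,u,16)).tolist() for u in r])
E
```

```text
top [[117, 173], [233, 183], [230, 232], [112, 219]] [[625.0, 359.0, 16.0], [592.0, 11.0, 16.0], [446.0, 20.0, 16.0], [487.0, 370.0, 16.0]]
side [[232, 122], [266, 134], [277, 195], [232, 196]] [[521.0, 456.0, 16.0], [630.0, 346.0, 16.0], [581.0, -9.0, 16.0], [441.0, 14.0, 16.0]]
```

```bash
python3 - <<'E'
import cv2,numpy as np
def pad(a,w,h):
    return cv2.copyMakeBorder(a,0,h-a.shape[0],0,w-a.shape[1],0)
a=cv2.imread("pics/t2.png");b=cv2.imread("pics/s2.png")
print(a.shape,b.shape)
cv2.imwrite("pics/b2.png",cv2.resize(np.hstack([a,b]),(800,350)))
E
```

```text
(490, 560, 3) (490, 560, 3)
```

View pics/t1.png

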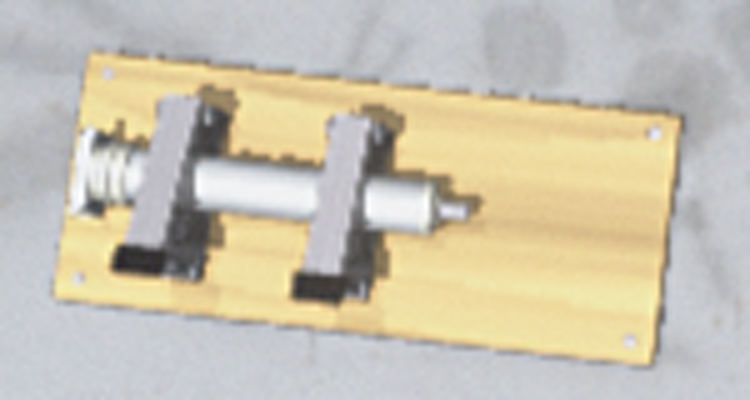

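View pics/s1.png

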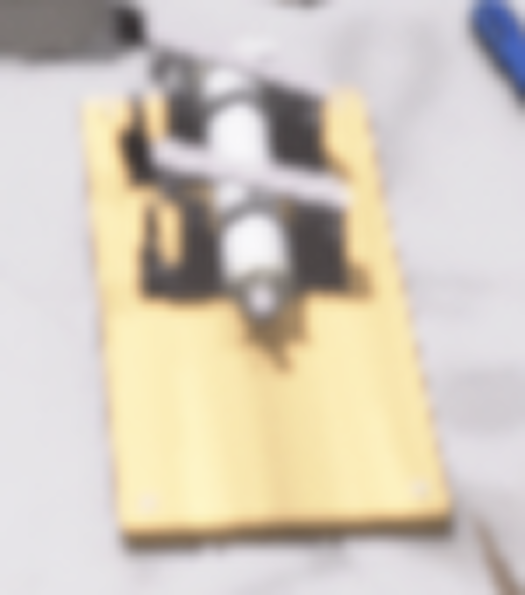

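View pics/b2.png

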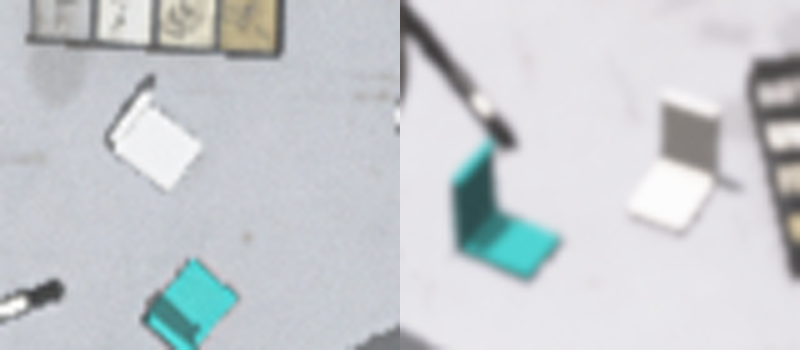

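```bash
cat >> h.py <<'E'
from scipy.optimize import minimize, least_squares
def boxc(x0,x1,y0,y1,z0,z1): return np.array([[x,y,z] for x in(x0,x1) for y in(y0,y1) for z in(z0,z1)],float)
BR=[boxc(-18,18,-24,24,0,7),boxc(-18,18,18,24,0,57)]
def Rz(a): c,s=np.cos(a),np.sin(a); return np.array([[c,-s,0],[s,c,0],[0,0,1]])
def render(p,boxes,R,T,roi,ss=6):
    x0,y0,x1,y1=roi; m=np.zeros(((y1-y0)*ss,(x1-x0)*ss),np.uint8)
    for b in boxes:
        q=np.array([proj(p,R@v+T) for v in b]); q=((q-[x0,y0]+.5)*ss-.5)
        cv2.fillConvexPoly(m,cv2.convexHull((q*16).round().astype(np.int32)),255,shift=4)
    return cv2.resize(m,(x1-x0,y1-y0),interpolation=cv2.INTER_AREA)/255.
def fit(obs,x0,z=0,boxes=BR):
    # obs: list (p,mask,roi)
    def c(v):
        R=Rz(v[2]);T=np.array([v[0],v[1],z]);e=0
        for p,m,roi in obs:
            a=render(p,boxes,R,T,roi); b=m[roi[1]:roi[3],roi[0]:roi[2]].astype(float)
            e+=np.abs(a-b).sum()/b.sum()
        return e
    best=None
    for dy in(-.4,-.2,0,.2,.4):
        r=minimize(c,x0,method="Nelder-Mead",options=dict(initial_simplex=np.array(x0)+np.array([[0,0,dy],[8,0,dy],[0,8,dy],[-3,-3,dy+.15]]),xatol=.05,fatol=1e-4))
        if best is None or r.fun<best.fun: best=r
    return best
E
python3 - <<'E'
from h import *
P={n:vision.get_image(n) for n in("top","side")}
obs=[]
for n,g in(("top",(300.7,226.7)),("side",(250,237))):
    c=[d for d in vision.cut_out(P[n],"bracket") if np.hypot(*(np.array(d["centre"])-g))<8]
    print(n,[(d["centre"],d["pixels"].sum()) for d in c])
    if c:
        g=np.array(c[0]["centre"]).astype(int); obs.append((P[n],c[0]["pixels"],(g[0]-35,g[1]-35,g[0]+35,g[1]+35)))
x=onz(P["top"],obs[0][0] is P["top"] and (301,227),10)
print(x)
for o in (obs,obs[:1],obs[1:]):
    r=fit(o,[x[0],x[1],-0.6]); print(r.x,r.fun)
tc=[(118,170.4),(236.6,183.6),(230.6,233.2),(111,219.6)]; tl=[(75,175),(75,-185),(-75,-185),(-75,175)]
sc=[(232.4,195),(279.3,193.3)]; sl=[(-75,-185),(75,-185)]
def res(v,use=(1,1)):
    e=[]
    for u,(p,cs,ls) in zip(use,((P["top"],tc,tl),(P["side"],sc,sl))):
        if u:
            for c,l in zip(cs,ls): e+=list(proj(p,Rz(v[2])@[l[0],l[1],16]+[v[0],v[1],0])-c)
    return np.array(e)
for u in((1,1),(1,0),(0,1)):
    r=least_squares(res,[535,190,-.1],args=(u,)); print(u,r.x,np.round(r.fun,1))
E
```

```text
top [([298.1, 225.7], np.int64(187))]
side [([245.6, 238.7], np.int64(360))]
[ 460.17287279 -189.57492136   10.        ]
[ 455.44311088 -186.12278169   -0.5659545 ] 0.2794372211154218
[ 457.65071982 -186.7802867    -0.66134402] 0.15197651253014577
[ 454.42420839 -184.95428058   -0.59895388] 0.06432461873638344
(1, 1) [ 5.38642456e+02  1.91646005e+02 -1.19410764e-01] [-0.1 -0.2  0.3 -0.3  0.3  0.3 -0.5  0.1 -0.3  0.4  0.2 -0.3]
(1, 0) [ 5.38536963e+02  1.91638438e+02 -1.19329980e-01] [-0.1 -0.2  0.3 -0.3  0.3  0.3 -0.5  0.2]
(0, 1) [ 5.42697916e+02  1.91248522e+02 -1.40469513e-01] [-0.3  0.   0.3 -0.1]
```

```bash
cat >> h.py <<'E'
B=np.array([538.6,191.6,0]);BY=-0.1194
def bw(v): return Rz(BY)@np.array(v,float)+B
def tab(y,th): a=th+.1545; r=105.2; return bw([41-r*np.cos(a),y,52+r*np.sin(a)])
def st(): 
    s=robot.state(); print(round(s["clock"],2),np.round(s["position"],1),np.round(s["orientation"],3),np.round(s["contact_force"],1),round(s["finger_gap"],1))
E
python3 - <<'E'
from h import *
robot.grip(0,20)
robot.movep([470,-150,200],[np.pi,0,BY]); st()
robot.movep(bw([-45,0,150]),[np.pi,0,BY]); st()
p=vision.get_image("top"); q=vision.get_image("side"); save(p,"t3.png",(90,140,260,250),4);save(q,"s3.png",(200,80,310,210),5)
E
```

```text
4.71 [ 470.  -150.9  200.1] [ 3.141 -0.    -0.121] [-0.2  0.1 -0.1] 0.5
6.03 [494.5 195.3 150. ] [ 3.141 -0.    -0.122] [ 0.6 -0.3  0.3] 0.4
```

View pics/t3.png

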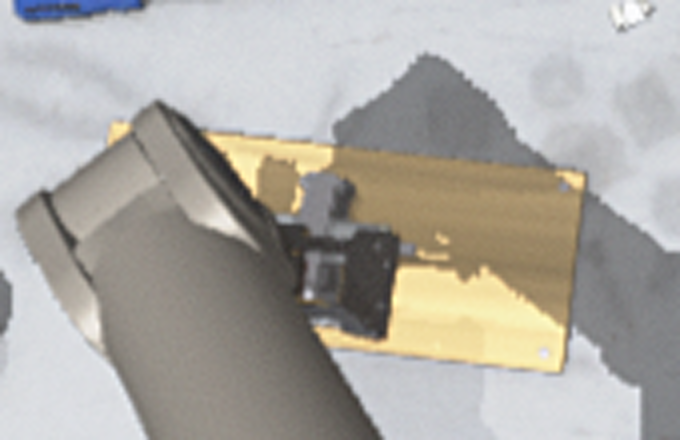

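View pics/s3.png

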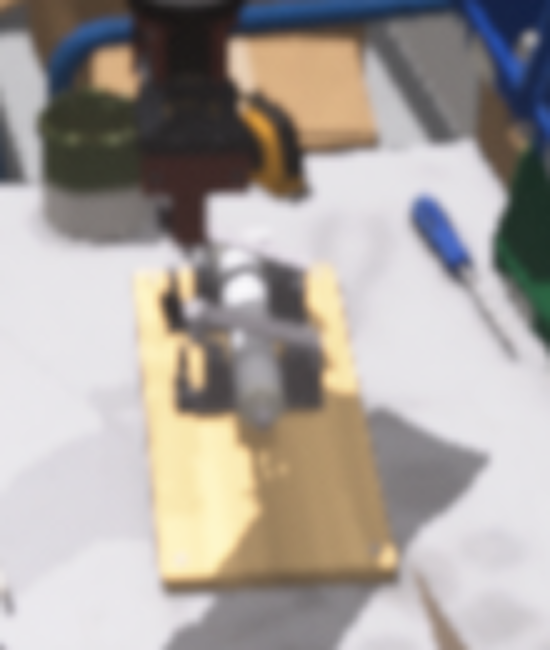

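The closed fingers are now above strap 1's tab (fingertip at about (190,240) in the side crop) and clear of the tube. Pressing along the tab's arc next.

```bash
cat >> h.py <<'E'
def press(y):
    pts=[tab(y,.54)+bw([-3,0,0])-bw([0,0,0])]
    robot.movel(pts[0],speed=150)
    prev=robot.state()["contact_force"]
    for th in(.36,.18):
        robot.movel(tab(y,th)+Rz(BY)@[-3,0,0],speed=110); st()
    f=robot.movel(tab(y,-.035)+Rz(BY)@[-3,0,0],speed=40,f_stop=28); print("stop",f); st()
    e=robot.state()["position"]
    robot.movel([e[0],e[1],135],speed=200); st()
E
python3 - <<'E'
from h import *
press(0)
E
```

```text
6.82 [485.3 198.  104.2] [ 3.141 -0.    -0.119] [0.5 0.1 0.8] 0.7
7.14 [477.8 198.9  86.8] [ 3.141  0.    -0.119] [0.1 0.4 0.9] 0.7
stop True
7.72 [474.5 200.1  67.4] [-3.141e+00 -3.000e-03 -1.200e-01] [-2.8 -2.7 16.5] 0.3
8.22 [474.6 199.9 134.8] [-3.141e+00 -3.000e-03 -1.200e-01] [-0.8  0.2 -0.3] 0.5
```

```bash
python3 - <<'E'
from h import *
robot.movel(bw([-45,100,135]),speed=250)
q=vision.get_image("side"); save(q,"s4.png",(210,100,300,205),6)
press(100)
E
```

```text
9.41 [496.8 297.  103.8] [-3.142e+00 -1.000e-03 -1.190e-01] [ 0.2 -0.4  0.2] 0.5
9.73 [489.6 298.1  86.7] [-3.141e+00 -2.000e-03 -1.190e-01] [-0.8  0.   0.1] 0.6
stop True
10.34 [486.2 299.7  67.6] [-3.14  -0.005 -0.12 ] [-3.8 -3.7 13.4] 0.3
10.83 [486.3 299.4 134.8] [-3.14  -0.004 -0.12 ] [-0.2  0.1 -1.4] 0.1
```

View pics/s4.png

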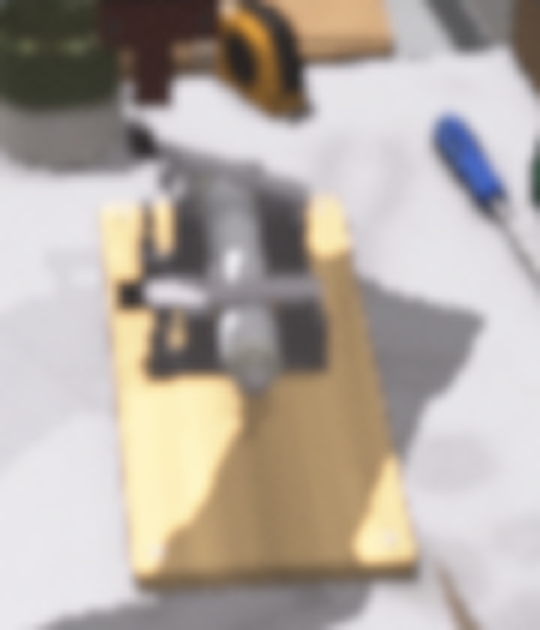

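```bash
python3 - <<'E'
from h import *
for k in(1,-1):
    for pos,y in(([464,-174,8],-.6),([525,70,30],BY)):
        j=robot.inverse_kinematics(pos,[np.pi,0,y+k*np.pi/2]); print(k,None if j is None else np.round(j,2))
robot.movep([430,50,200],[np.pi,0,BY]) ; st()
p=vision.get_image("top"); q=vision.get_image("side"); save(p,"t5.png",(100,140,340,260),3.3);save(q,"s5.png",(190,100,300,270),3.5)
for g,P in(((300,227),p),((246,238),q)):
    print([(np.round(d["centre"]),d["pixels"].sum()) for d in vision.cut_out(P,"bracket")])
E
```

```text
1 [ 0.63  0.56 -0.49  2.1   0.47  0.58 -0.8 ]
1 [ 0.28  0.61 -0.67  2.01  0.57  0.72 -0.87]
-1 [-0.26  0.61  0.63  2.16 -0.68  0.57 -2.86]
-1 [-0.74  0.61  0.64  2.08 -0.6   0.65 -2.95]
11.87 [430.2  51.  199.6] [-3.141  0.    -0.118] [ 0.  -0.9  0.1] 0.5
[(array([308., 261.]), np.int64(219)), (array([315., 153.]), np.int64(198)), (array([298., 226.]), np.int64(178))]
[(array([250., 238.]), np.int64(325)), (array([212., 251.]), np.int64(279)), (array([325., 242.]), np.int64(284))]
```

View pics/t5.png

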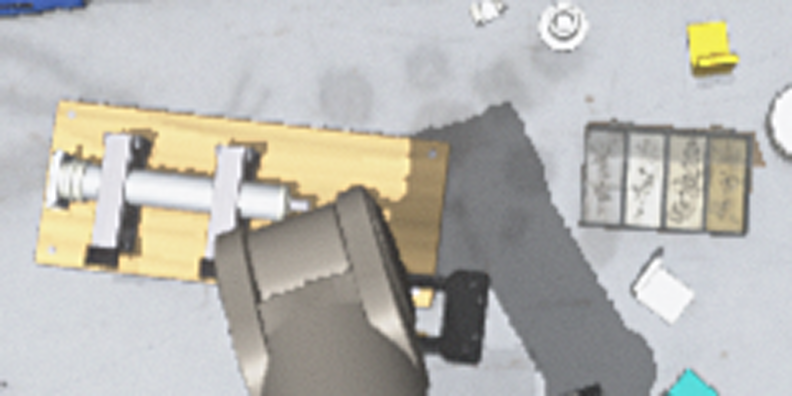

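View pics/s5.png

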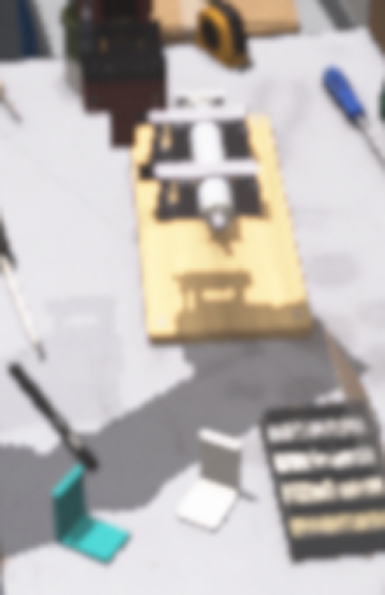

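```bash
python3 - <<'E'
from h import *
p=vision.get_image("top"); q=vision.get_image("side")
for z,uv in((46,(193.9,202.1)),(20,(263,207)),):
    x=onz(p,uv,z); print(x,Rz(-BY)@(x-B))
for uv in((292,209),(327,210.5)): print("box",onz(p,uv,25))
for y in(0,100): print("tab pred shut",proj(p,tab(y,0)),proj(p,tab(y,.2)),"tip pred",proj(q,tab(y,0)))
obs=[]
for P,g in((p,(300.7,226.7)),(q,(250,237))):
    c=[d for d in vision.cut_out(P,"bracket") if np.hypot(*(np.array(d["centre"])-g))<8]
    if c:
        g=np.array(c[0]["centre"]).astype(int); obs.append((P,c[0]["pixels"],(g[0]-35,g[1]-35,g[0]+35,g[1]+35)))
for o in (obs,obs[:1],obs[1:]):
    r=fit(o,[457,-186,-0.6]); print(r.x,r.fun)
v=np.array([456,-186,-.6])
outs=[]
for P,g in((p,(300,227)),(q,(250,237))):
    im=P["image"][:,:,::-1].copy(); im=cv2.resize(im[g[1]-30:g[1]+30,g[0]-30:g[0]+30],None,fx=6.5,fy=6.5,interpolation=cv2.INTER_CUBIC)
    for b in BR:
        h=cv2.convexHull((((np.array([proj(P,Rz(v[2])@u+[v[0],v[1],0]) for u in b])-g+30+.5)*6.5).round()).astype(np.int32))
        cv2.polylines(im,[h],True,(0,0,255),1)
    outs.append(im)
cv2.imwrite("pics/ov.png",np.hstack(outs)); st()
E
```

```text
[532.34101263 122.58328675  46.        ] [  2.00660421 -69.27088256  46.        ]
[519.22554489 -78.0254938   20.        ] [  12.88033079 -270.01365428   20.        ]
box [ 512.20546213 -162.90458572   25.        ]
box [ 507.06185291 -265.03506209   25.        ]
tab pred shut [165.84360304 221.05786181] [164.66295185 218.66563263] tip pred [232.19009998 148.42564386]
tab pred shut [131.2629971 217.1235791] [129.58098194 214.68007173] tip pred [230.53860589 132.64529868]
[ 455.78470338 -186.96506228   -0.64485256] 0.19249195200468247
[ 456.15779321 -187.23620752   -0.64506044] 0.08949019607843138
[ 455.03147545 -185.98714104   -0.68257677] 0.08746853965466785
12.27 [430.1  50.5 199.9] [-3.141  0.    -0.119] [ 0.5 -0.  -0.7] 0.1
```

View pics/ov.png

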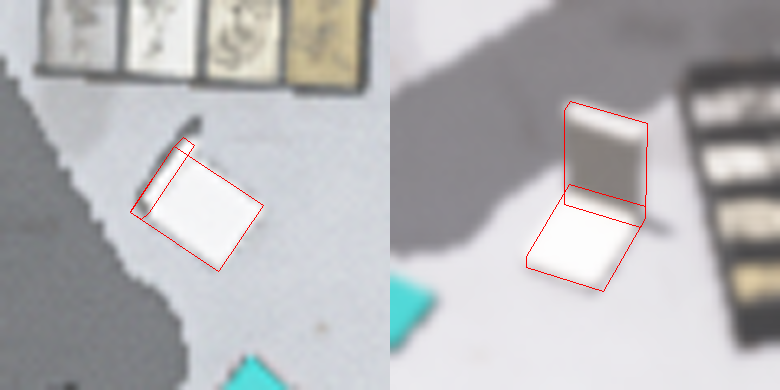

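```bash
python3 - <<'E'
from h import *
v=np.array([455.5,-186.5,-.62]); g=Rz(v[2])@[0,14,0]+[v[0],v[1],0]; o=[np.pi,0,v[2]+np.pi/2]
robot.grip(48,30)
robot.movep([g[0],g[1],110],o); st()
print(robot.movel([g[0],g[1],30],speed=100,f_stop=15))
print(robot.movel([g[0],g[1],4],speed=60,f_stop=15)); st()
q=vision.get_image("side"); p=vision.get_image("top")
robot.grip(20,35); st()
q2=vision.get_image("side")
save(q,"a.png",(200,190,290,270),4.4);save(q2,"b.png",(200,190,290,270),4.4)
a=cv2.imread("pics/a.png");b=cv2.imread("pics/b.png");cv2.imwrite("pics/g.png",np.hstack([a,b]))
E
```

```text
14.46 [ 464.  -174.5  110.2] [ 3.141 -0.     0.951] [0.5 0.3 0.3] 47.9
False
False
15.99 [ 463.5 -175.     3.7] [-3.141  0.     0.951] [ 0.1  0.9 -0.3] 48.2
16.45 [ 463.9 -175.2    4.3] [ 3.141 -0.     0.951] [-0.2 -1.2  3.6] 34.8
```

View pics/g.png

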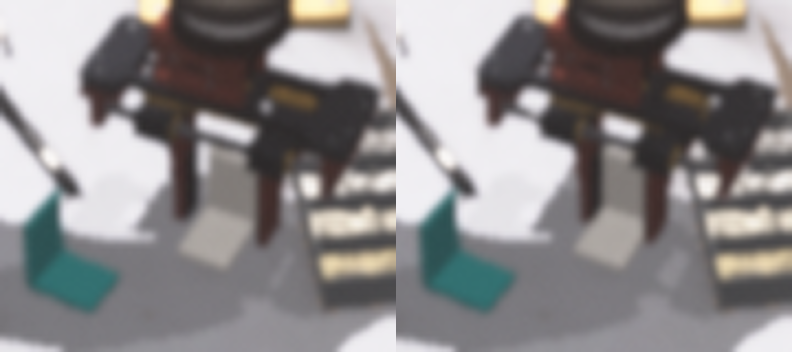

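```bash
python3 - <<'E'
from h import *
s=robot.state()["position"]
robot.movel([s[0],s[1],100],speed=150); st()
o=[np.pi,0,BY+np.pi/2]
robot.movep(bw([0,-125,100]),o); st()
robot.movel(bw([0,-125,40]),speed=120); st()
p=vision.get_image("top"); q=vision.get_image("side"); save(p,"t6.png",(140,165,270,255),6);save(q,"s6.png",(210,110,300,220),5.4)
E
```

```text
17.29 [ 463.3 -175.1   99.4] [-3.141  0.     0.951] [ 0.4  0.  -0.3] 35.1
18.27 [523.3  65.3  99.4] [-3.140e+00  2.000e-03  1.448e+00] [-0.2 -0.4 -0.8] 34.8
18.93 [524.   67.1  40.2] [ 3.141 -0.     1.451] [ 0.1 -0.1  0.3] 35.2
```

View pics/t6.png

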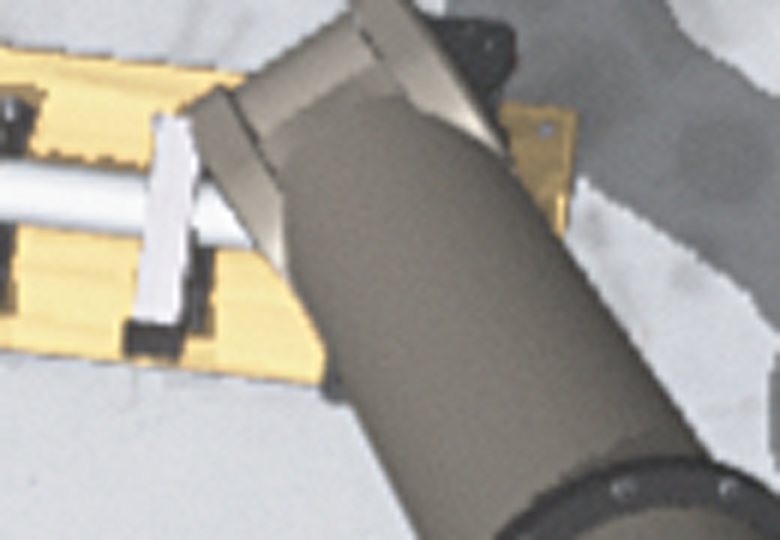

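View pics/s6.png

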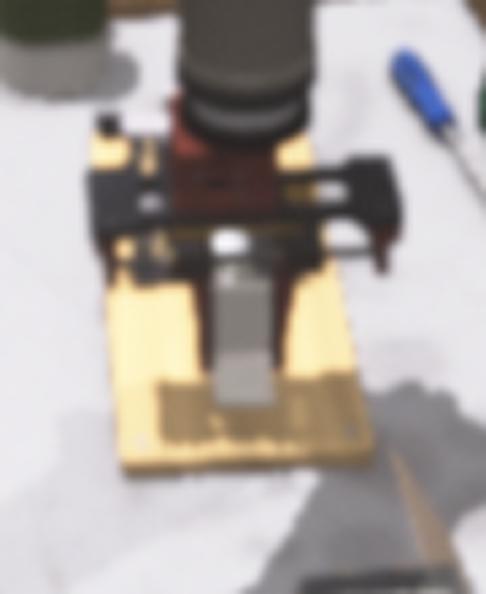

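```bash
python3 - <<'E'
from h import *
p=vision.get_image("top"); q=vision.get_image("side")
for x in(0,2): print(proj(q,bw([x,-70,46])),proj(p,bw([x,-70,46])), "tube end",proj(p,bw([x,-50,46])),proj(p,bw([x,40,62])))
print(robot.movel(bw([1,-125,10]),speed=25,f_stop=5)); st()
robot.dwell(.3); st()
E
```

```text
[252.61273049 165.06874878] [194.06036838 202.81036918] tube end [187.24983735 202.04613471] [155.47978126 197.95553789]
[253.21631582 165.04129791] [194.14807378 202.13010321] tube end [187.33860368 201.36632893] [155.57457391 197.27006815]
True
19.93 [524.2  67.5  19.8] [-3.141  0.     1.451] [0.9 0.3 2.2] 35.2
20.23 [524.1  67.4  19.9] [-3.141  0.     1.451] [1.3 1.  1.1] 35.1
```

```bash
python3 - <<'E'
from h import *
def bl(): 
    s=robot.state(); r=Rz(-BY); print(round(s["clock"],2),np.round(r@(s["position"]-B),2),np.round(r@s["contact_force"],1),np.round(s["orientation"],3))
print(robot.movel(bw([1,-93,19.9]),speed=60,f_stop=8)); bl()
print(robot.movel(bw([1,-70,19.9]),speed=15,f_stop=3.5)); bl()
robot.dwell(.2);bl()
for i in range(6): robot.dwell(.05); bl()
E
```

```text
True
20.49 [   0.3  -120.83   19.85] [-0.5  0.8  4. ] [-3.140e+00  2.000e-03  1.451e+00]
True
21.07 [   0.56 -121.85   19.85] [-0.5 -1.5  4.3] [-3.14   0.004  1.449]
21.27 [   0.53 -121.81   19.84] [-0.  -1.6  4.8] [-3.14   0.004  1.449]
21.32 [   0.53 -121.8    19.87] [-0.6 -2.7  4.7] [-3.14   0.004  1.449]
21.38 [   0.54 -121.77   19.86] [-0.6 -2.5  3.9] [-3.14   0.004  1.449]
21.43 [   0.54 -121.67   19.86] [-0.1 -2.6  3.6] [-3.14   0.004  1.449]
21.48 [   0.56 -121.52   19.87] [-0.2 -2.3  3.8] [-3.14   0.004  1.449]
21.52 [   0.56 -121.29   19.86] [-0.9 -2.4  3.3] [-3.140e+00  3.000e-03  1.449e+00]
21.57 [   0.59 -121.16   19.85] [-0.4 -2.4  3.6] [-3.140e+00  3.000e-03  1.449e+00]
```

```bash
cat >> h.py <<'E'
def bl(): 
    s=robot.state(); r=Rz(-BY); print(round(s["clock"],2),np.round(r@(s["position"]-B),2),np.round(r@s["contact_force"],1),np.round(s["orientation"],3)); return r@(s["position"]-B)
E
python3 - <<'E'
from h import *
o=[np.pi,0,BY+np.pi/2]
robot.movel(bw([1,-121,22.5]),speed=40,frame=o); bl()
robot.movel(bw([1,-91,21.5]),speed=60); robot.dwell(.2); bl()
for y in(-89,-87,-85,-83,-81):
    f=robot.movel(bw([1,y,20.8]),speed=20,f_stop=9); robot.dwell(.15); print(y,f); bl()
    if f: break
p=vision.get_image("top"); q=vision.get_image("side"); save(p,"t7.png",(140,165,270,255),6);save(q,"s7.png",(210,110,300,220),5.4)
E
```

```text
21.82 [   0.82 -120.56   22.43] [ 0.4  0.  -0.8] [-3.141e+00 -1.000e-03  1.452e+00]
22.68 [  1.04 -91.55  21.47] [ 0.4  0.2 -0.2] [-3.142  0.     1.451]
-89 False
23.08 [  1.03 -89.05  20.81] [ 0.2  0.  -0.1] [3.142 0.    1.451]
-87 False
23.48 [  1.01 -86.99  20.8 ] [0.1 0.8 0.5] [3.142 0.    1.451]
-85 False
23.88 [  0.98 -85.01  20.79] [-0.2  0.6 -0.2] [-3.142  0.     1.451]
-83 False
24.28 [  1.   -83.04  20.8 ] [0.5 0.4 0. ] [-3.142  0.     1.451]
-81 False
24.68 [  1.01 -81.01  20.8 ] [-0.   0.4 -0.6] [3.142 0.    1.451]
```

View pics/s7.png

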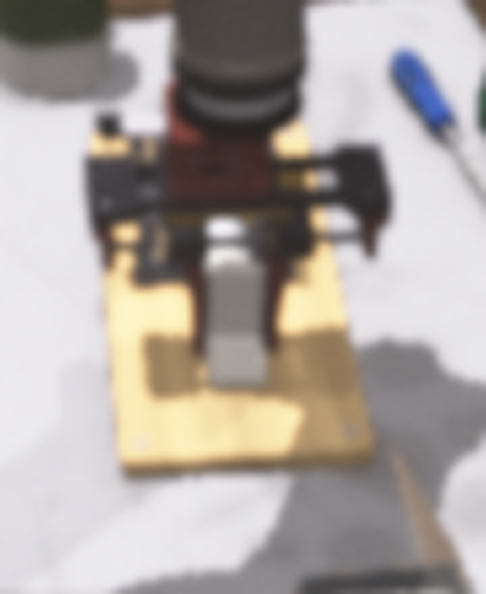

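```bash
python3 - <<'E'
from h import *
y=-81
while y<-68:
    y+=1.5
    f=robot.movel(bw([1,y,20.8]),speed=15,f_stop=9); robot.dwell(.12)
    F=np.mean([Rz(-BY)@robot.state()["contact_force"] for _ in range(3)],0); print(y,f,np.round(F,1))
    if F[1]<-1.7: break
bl()
E
```

```text
-79.5 False [0.5 0.1 0.8]
-78.0 False [0.1 0.  1.1]
-76.5 False [-0.3 -0.6 -0.9]
-75.0 False [ 0.5 -2.5  0.2]
26.25 [  0.98 -75.36  20.75] [ 0.5 -2.5  0.2] [-3.141  0.     1.451]
```

```bash
python3 - <<'E'
from h import *
def F(): 
    return np.mean([(robot.dwell(.02),Rz(-BY)@robot.state()["contact_force"])[1] for _ in range(5)],0)
robot.movel(bw([1,-78,20.8]),speed=20); print(np.round(F(),1))
robot.movel(bw([1,-78,19.7]),speed=15); robot.dwell(.1); print(np.round(F(),1)); bl()
for y in(-75.5,-74,-72.5,-71):
    robot.movel(bw([1,y,19.8]),speed=12); robot.dwell(.15); print(y,np.round(F(),1)); bl()
E
```

```text
[-0.4  0.  -0.1]
[0.  1.2 1.8]
27.07 [  1.17 -77.52  19.86] [-1.3  1.7  2.6] [ 3.141e+00 -1.000e-03  1.452e+00]
-75.5 [ 0.4 -3.4  4.5]
27.66 [  1.11 -75.99  19.83] [-0.  -3.5  5.8] [3.142e+00 1.000e-03 1.451e+00]
-74 [-0.  -5.3  6.2]
28.17 [  1.12 -75.4   19.84] [-0.  -5.7  6.1] [-3.141e+00  2.000e-03  1.450e+00]
-72.5 [-0.4 -6.9  7.9]
28.68 [  1.1  -74.63  19.84] [-0.2 -7.   8.5] [-3.141e+00  3.000e-03  1.450e+00]
-71 [-0.6 -8.7  9.1]
29.18 [  1.1  -73.89  19.85] [ 0.3 -8.3  9. ] [-3.141  0.004  1.449]
```

```bash
python3 - <<'E'
from h import *
def F(): 
    return np.mean([(robot.dwell(.02),Rz(-BY)@robot.state()["contact_force"])[1] for _ in range(5)],0)
for y,z in((-71,20.6),(-69,20.7),(-67,20.7)):
    robot.movel(bw([1,y,z]),speed=12); robot.dwell(.2); print(y,z,np.round(F(),1)); bl()
E
```

```text
-71 20.6 [ 1.1 -5.4  1.4]
29.72 [  0.75 -72.79  20.05] [ 1.4 -5.9  1.8] [-3.14e+00  2.00e-03  1.45e+00]
-69 20.7 [ 1.1 -7.4  1.7]
30.32 [  0.78 -71.55  20.06] [ 2.2 -7.9  1.3] [-3.14e+00  3.00e-03  1.45e+00]
-67 20.7 [ 1.2 -8.7  2.4]
30.92 [  0.8 -70.3  20. ] [ 1.3 -8.9  3.2] [-3.14   0.004  1.449]
```

```bash
python3 - <<'E'
from h import *
def F(): 
    return np.mean([(robot.dwell(.02),Rz(-BY)@robot.state()["contact_force"])[1] for _ in range(5)],0)
robot.movel(bw([1,-65,20.7]),speed=12); robot.dwell(.3); print(np.round(F(),1)); bl()
robot.dwell(.5); print(np.round(F(),1)); bl(); st()
p=vision.get_image("top"); q=vision.get_image("side"); save(p,"t8.png",(110,165,270,255),5)
im=q["image"][:,:,::-1].copy(); x0,y0,s=210,110,6
im=cv2.resize(im[y0:y0+95,x0:x0+90],None,fx=s,fy=s,interpolation=cv2.INTER_CUBIC)
cv2.imwrite("pics/s8r.png",im)
im2=im.copy()
pos=Rz(-BY)@(robot.state()["position"]-B)
for yo in(-14,):
  for b in BR:
    h=cv2.convexHull((((np.array([proj(q,bw(u+[pos[0],pos[1]+yo,16])) for u in b])-[x0,y0]+.5)*s).round()).astype(np.int32))
    cv2.polylines(im2,[h],True,(0,0,255),1)
cv2.imwrite("pics/s8.png",cv2.resize(np.hstack([im,im2]),(800,422)))
E
```

```text
[  1.2 -10.    2.7]
31.62 [  0.81 -69.03  19.95] [ 1.4 -9.7  2.4] [-3.14   0.005  1.449]
[ 1.2 -9.8  3. ]
32.2 [  0.81 -69.04  19.95] [  0.2 -10.9   3.6] [-3.14   0.005  1.449]
32.2 [531.2 123.   19.9] [-3.14   0.005  1.449] [ -1.1 -10.8   3.6] 35.0
```

View pics/s8.png

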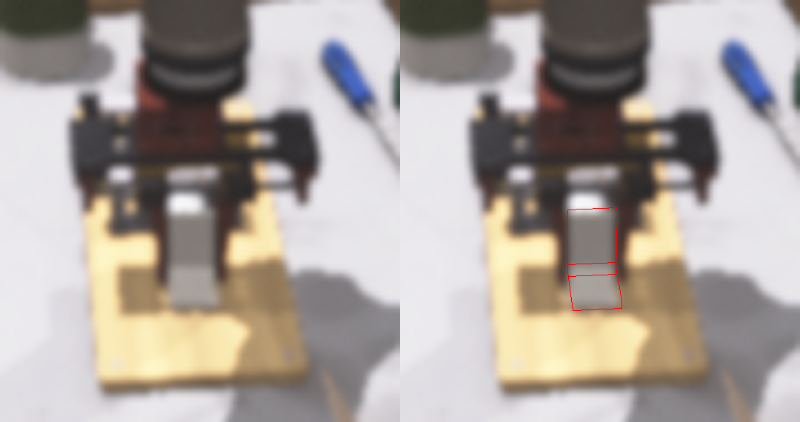

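View pics/t8.png

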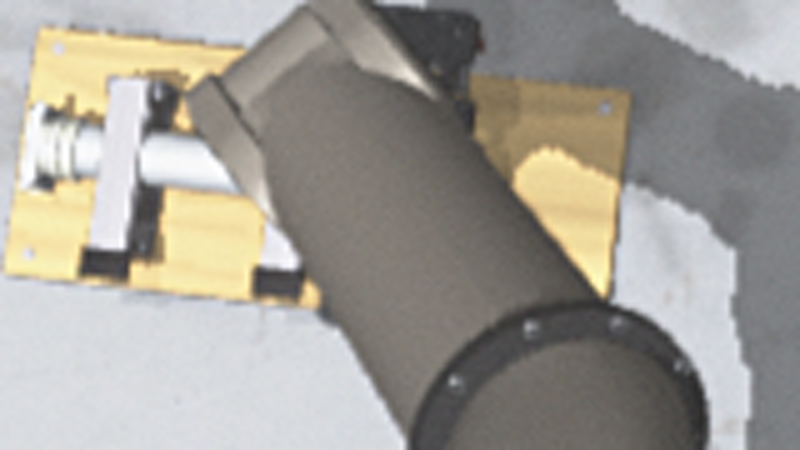

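```bash
python3 - <<'E'
from h import *
bl(); robot.close_job(); bl()
E
```

```text
32.3 [  0.8  -69.01  19.93] [  1.7 -10.1   3.3] [-3.14   0.005  1.449]
the job is handed in; nothing more can be done
the job is handed in; nothing more can be done
```

The job is handed in at 32.3 s, with both straps shut and the white bracket held against the sprung pin at about 10 N. No verdict is reported.

- **Straps:** I pressed both down until the press stopped on force, with the fingertips at 67–68 mm. In the last picture both tabs were within 1 pixel of where they should be when shut.
- **Bracket:** I chose the white one over the turquoise and yellow look-alikes and gripped it across its 36 mm width. It stands square to the tube on the bare end of the board. The model outline matched it in the last side view.
- **Push:** The force along the tube is about 10 N by the wrist sensor. The bracket moved about 7 mm after first touching the pin. Some of the 10 N, perhaps 1 N, is foot friction on the board, so the pin itself sees about 9–10 N. The foot also presses down with about 3 N.
- **Disagreed along the way:**
  - My first push attempts stopped early on foot friction, so I raised the bracket slightly and pushed again.
  - The pin touched about 3–4 mm further along the board than the picture suggested.
- **Not checked directly:** The arm hid the pin tip at the end. Its centring is inferred from the tool position and the earlier pictures, to about 2 mm.

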